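# Slide a board carrier under the leaf spring of a test cradle

## Robot

A 6-joint arm with a two-finger parallel gripper is mounted at the origin on the work surface. World frame = base frame: x ahead of the robot, y to its left, z up, the work surface at z = 0. Lengths are in m, angles in rad, forces in N, time in s.
With the tool pointing down it reaches from about 0.425 to 1.125 m from the base axis. Payload 14.9 kg.
Tool frame: the origin (TCP) lies midway between the tips of the shut fingers; the grasp point (between the pads) lies robot.grasp_offset behind it (robot.grasp_offset is the distance from the TCP to the grasp point, in m); x points along the fingers, y is the direction in which the jaws open and shut, and the axes are right-handed (so a half turn about x gives the same grasp; the last joint's range is limited). The gripper opens to 91 mm and grips with 3 to 60 N. Pads are 32 mm wide; open, the fingers measure 118 mm over their backs; the gripper's body (76 mm by 178 mm) begins 60 mm behind the grasp point.
Start: joints at [1.239, 0.379, 1.734, -0, 1.028, -0.033], TCP at [0.206, 0.669, 0.214] pointing down, gripper open.
Joint ranges: [-2.77, 2.77], [-0.74, 2.19], [0, 2.66], [-1.06, 4.2], [0.31, 2.87], [-3.08, 3.08]. Speed limits (rad/s): [1.89, 1.89, 2.39, 3.14, 3.14, 3.14].

## Interface

Orientations are given as [roll, pitch, yaw] about the fixed x, y, z axes, in that order (R = Rz(yaw) Ry(pitch) Rx(roll)).
In Python, from plant import robot gives the robot as it stands.
- The arm moves only by the tool step_arm, never from a script. Its argument "targets" is a list of rows, each a list of 3 entries, a list of its own where there are three numbers: the turn, a rotation vector about the world's x, y, z in degrees, then the shift along the world's x, y, z in cm, then the closure in counts, from 0 (fully open) to 255 (shut). In form: [[[rx, ry, rz], [tx, ty, tz], fingers], ...]. A call has 1 to 10 rows; each row shifts and turns the commanded pose from where the row before left it; what a row does not reach is not made up. A row lasts 1/12 s, in which the tool goes at most 41.7 mm and 7.16 degrees, less where a joint would pass 70% of its speed; a pose out of reach is approached as far as the arm can. A call with a gripper value outside its range is refused whole. The fingers move at their own pace and stop on an object; "squeeze" is the grip in N (left out, the last holds). Time passes only in rows, so rows that do not move let the fingers close. It gives the time, the measured TCP pose, the force and the opening at its end, in the units of the state.
- robot.get_obs(): the state, without advancing time (a new reading comes with each control period).
- robot.read_camera(name): name is "side" or "top"; returns a dict with "pixels" (384x512x3 uint8, blue, green, red), "K" (3x3 intrinsics, pixels), "camera_from_world" (4x4, takes a point from world to camera coordinates). Camera axes: x right, y down, z forward; pixel columns grow to the right and rows downward; lengths in m; the calibration is good to about 2 mm. A picture is of the moment at which its call begins. There is no depth.
- robot.hand_in(): hands the job in, once; it reports no verdict.
The state is a dict: "time": time; "joints": joint angles; "qd": joint speeds; "joint_torque": joint torques, N m; "eef_pos": TCP position; "orientation": TCP orientation; "force": force on the tool from outside, world axes, zero at the start; "wrist_torque": the same for the moment, N m; "grip_width": finger opening in m.
Only numpy, scipy, OpenCV 4.12 (cv2) and the standard library are available. Lean on these libraries where they do the work, as an engineer would, in place of code of your own. Each camera call takes 0.05 s, during which the arm holds its last target.

## Task

With the fingertips, press the board carrier down hard against the sprung floor of the test cradle and keep pressing while you slide it under the bridge and its leaf spring, until it is fully home against the end stop. Then let go, so that it stays there, held down under the spring. Push it only: do not lift or tip the carrier, and leave the other things on the bench and on the cradle where they are.

Things in the scene. Friction and masses are not known exactly. Their poses are not given: they have to be found in the camera images.
- cradle: Test cradle, screwed to the bench: black base 250 (x) x 150 (y) x 10 mm. Origin at the centre of its underside, on the work surface (z = 0); +x is the direction in which the carrier is slid, z up. Two grey rails along x (inner faces at y = +-31.5 mm, 8 mm thick, tops 34 mm high) form the track, open to the rear (-x); outside each is 35 mm of flat deck, 10 mm high.
- lift_plate: Sprung steel floor of the track, 222 x 58 mm, origin at the centre of its top face; it carries the carrier. It only moves vertically: top face 26 mm above the work surface when up (start), 18 mm when fully down (8 mm travel). Its spring pushes up with 8 N at the top and 12 N at the bottom.
- leaf_spring: Yellowish spring-bronze leaf spring hanging from the front of the bridge bar, 36 mm wide; origin on its hinge line at cradle x = 77 mm, 33.5 mm high. It slopes down along +x to a rounded tip at cradle x = 103 mm, whose underside is 24 mm high when nothing is under it. The carrier's front edge lifts it; it then presses on it with about 13 N, and sliding takes 10 to 15 N.
- carrier: Loose aluminium board carrier, 0.2 to 0.4 kg, in the track on the lift plate: slab 160 (x) x 60 (y) x 10 mm, origin at the centre of its underside, +x to the end stop. Front (x = 30 to 80 mm) bare; middle (x = -44 to 30 mm) a raised bed, 6 mm above the slab, with a green circuit board (21 mm above the underside in all). Slides smoothly (friction about 0.25). Fully home at cradle x = 33 mm.
- finger_pad (a point): Centre of the carrier's finger pad, the flat rear 36 mm of the slab's top (carrier x = -80 to -44 mm); this point is at carrier x = -62, y = 0, z = 10 mm; axes as the carrier. 18 mm ahead of it the bed's rear face is an upright step, 6 mm tall and 60 mm wide, to push against. The carrier's front edge is 142 mm ahead of it. Height 36 mm at the start.
- bridge_edge (a point): Lower rear edge of the rigid steel bridge bar, midway across the track. The bar spans cradle x = 69 to 77 mm, underside 31.5 mm and top 39.5 mm high, on posts outside the rails. At the start the carrier's front edge is 6 to 24 mm short of it and, with its top at 36 mm, would strike it: it passes under only when pressed down 5 to 8 mm.
- stop_face (a point): Point on the upright face of the end stop that closes the track, midway across it (cradle x = 113 mm, 26 mm high; the stop's top is 36 mm high).
- tweezers: bystander: black tweezers, 125 x 10 x 6 mm, lying on the cradle's deck beside the track; origin at the centre of the underside
- standoff: bystander: loose steel standoff, 16 mm in diameter, 18 mm tall, standing on the cradle's other deck; origin at the centre of the underside
- dish: bystander: shallow steel dish, 72 mm across, 16 mm tall; origin at the centre of the underside
- flux_jar: bystander: small amber jar, 48 mm in diameter, 45 mm tall; origin at the centre of the underside
- spool: bystander: wire spool, 54 mm in diameter, 36 mm tall, standing on a flange; origin at the centre of the underside
- screwdriver: bystander: screwdriver lying, 160 mm long, 26 mm thick; origin under its middle
- probe_pen: bystander: probe pen lying, about 150 mm long, 14 mm thick; origin under its middle
There are look-alikes about, which are no part of the job. There is more than one size of the carrier; the one meant has the size given above.

How it is judged:
By the outcome, as a careful person would: the job done as asked, in the order asked, and still so for the second after the job is handed in, with the robot touching nothing.
It also fails if it takes over 42 s, if anything falls off the work surface, if the arm or the gripper's body presses on something with over 40 N, if the wrist force passes 120 N, or if a joint passes its speed limit or range.

## Working session

There is one attempt and no reset: what is moved stays moved. The work goes in short steps, Python scripts to look and compute and a tool call to move; the robot and the scene stay as the last step left them, time stands still between calls to the robot, and variables do not carry over. Pictures are saved under pics/ and viewed, and the job is handed in when it is done.

Besides the shell and the picture viewer there is one more tool, called after "Call:" by a JSON object that holds its "op" and its "data", one argument or row to a line. step_arm: Moves the arm, as the interface text tells. Its arguments: {"type":"object","properties":{"targets":{"type":"array","items":{"type":"array"}},"squeeze":{"type":"number"}},"required":["targets"]}

```bash
mkdir -p pics; ls
python3 - <<'E'
from plant import robot
import cv2,numpy as np
o=robot.get_obs()
for k,v in o.items(): print(k,v)
print(robot.grasp_offset)
for n in("side","top"):
    c=robot.read_camera(n); cv2.imwrite(f"pics/{n}0.png",c["pixels"]); np.savez(f"{n}.npz",K=c["K"],T=c["camera_from_world"]); print(n,c["K"].tolist(),c["camera_from_world"].round(4).tolist())
E
```

```text
pics
time 0.0
joints [ 1.23866589e+00  3.79405316e-01  1.73479399e+00 -6.75408681e-06
  1.02852615e+00 -3.32691835e-02]
qd [-9.10293864e-04 -3.03383229e-04 -1.27997049e-03  1.16239897e-06
  3.33611778e-04  2.22749220e-04]
joint_torque [-5.66150105e-03 -7.63696790e+01 -4.34376311e+01  6.48285798e-02
  4.24645515e-02 -1.03432774e-04]
eef_pos [0.20595411 0.66858437 0.21328399]
orientation [-1.59896216  1.5696635  -1.89781992]
force [-0.02180531  0.02878974 -0.09561222]
wrist_torque [ 0.01324951 -0.05359537  0.00860124]
grip_width 0.09125908088409636
0.0188
side [[397.511418128361, 0.0, 252.8406283413265], [0.0, 397.511418128361, 192.32681687095362], [0.0, 0.0, 1.0]] [[0.7239, -0.6895, -0.0233, -0.4091], [-0.4241, -0.4181, -0.8034, 0.2885], [0.5442, 0.5915, -0.595, 0.7555], [0.0, 0.0, 0.0, 1.0]]
top [[470.70928161431755, 0.0, 256.7036973833274], [0.0, 470.70928161431755, 190.146147779453], [0.0, 0.0, 1.0]] [[0.0267, -0.9994, -0.0228, 0.0141], [-0.9935, -0.024, -0.1113, 0.5731], [0.1107, 0.0256, -0.9935, 1.349], [0.0, 0.0, 0.0, 1.0]]
```

View pics/side0.png

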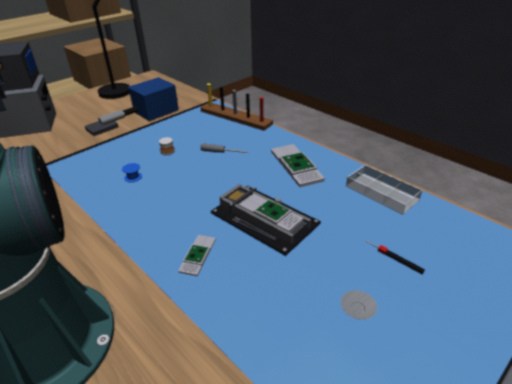

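View pics/top0.png

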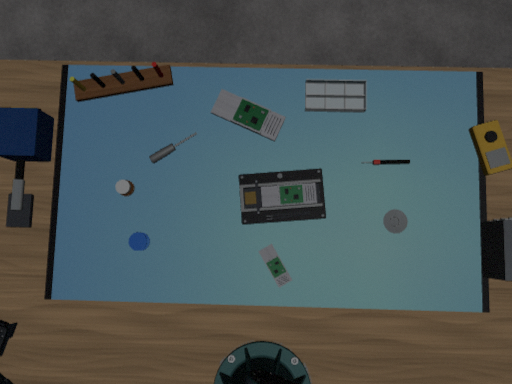

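Run:
```python
import cv2
t=cv2.imread("pics/top0.png")[160:235,230:335]; cv2.imwrite("pics/t1.png",cv2.resize(t,None,fx=7.5,fy=7.5,interpolation=cv2.INTER_CUBIC))
t=cv2.imread("pics/side0.png")[180:255,205:325]; cv2.imwrite("pics/s1.png",cv2.resize(t,None,fx=6.6,fy=6.6,interpolation=cv2.INTER_CUBIC))
```

```text
(no output)
```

View pics/t1.png

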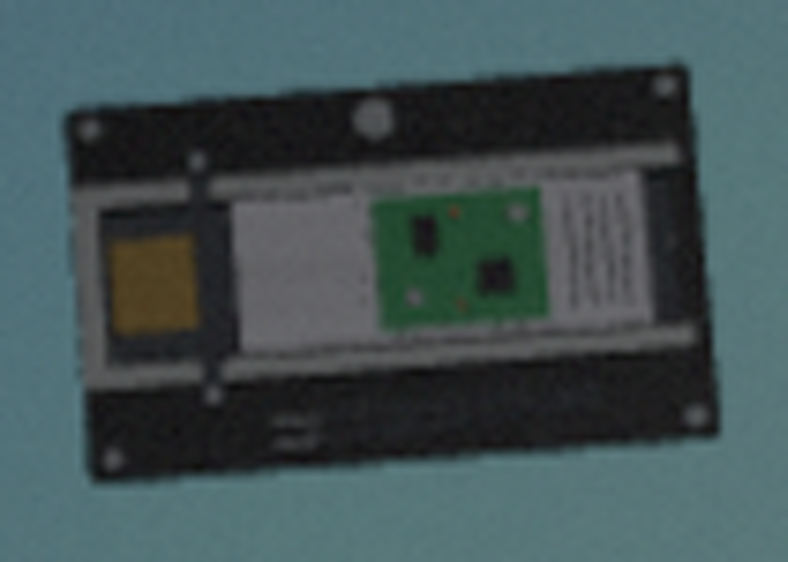

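View pics/s1.png

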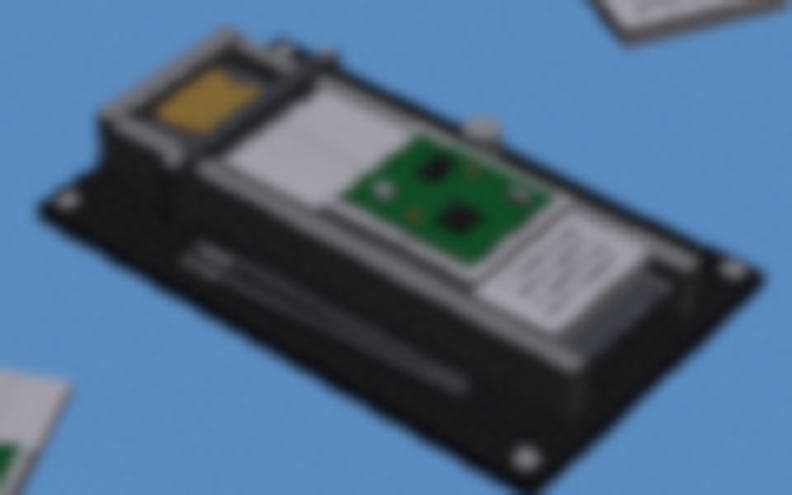

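```bash
cat > h.py <<'E'
import numpy as np,cv2
from scipy.optimize import least_squares
cam={n:np.load(f"{n}.npz") for n in("side","top")}
def proj(n,P):
    P=np.atleast_2d(P); c=cam[n]; q=P@c["T"][:3,:3].T+c["T"][:3,3]; q=q@c["K"].T; return q[:,:2]/q[:,2:]
crop={"top":(230,160,7.5),"side":(205,180,6.6)}
def px(n,c):
    a,b,s=crop[n]; c=np.atleast_2d(np.array(c,float)); return (c+.5)/s-.5+[a,b]
def tri(a,b,): # full px top a, side b
    f=lambda X: np.r_[proj("top",X)[0]-a,proj("side",X)[0]-b]
    r=least_squares(f,[.6,0,.03]); return r.x,r.fun
E
python3 - <<'E'
from h import *
obj=np.array([[125,75,10],[125,-75,10],[-125,-75,10],[-125,75,10]])/1000
T=px("top",[(93,482),(67,112),(687,65),(718,437)]); S=px("side",[(38,212),(285,40),(765,278),(530,497)])
def W(p,o): c,s=np.cos(p[2]),np.sin(p[2]); return np.c_[p[0]+c*o[:,0]-s*o[:,1],p[1]+s*o[:,0]+c*o[:,1],o[:,2]+(p[3] if len(p)>3 else 0)]
for nm,ims in (("both",1),("top",2),("side",3)):
    f=lambda p: np.r_[(proj("top",W(p,obj))-T).ravel()*(ims!=3),(proj("side",W(p,obj))-S).ravel()*(ims!=2)]
    r=least_squares(f,[.55,-.05,1.57]); print(nm,r.x,np.degrees(r.x[2]),r.fun.round(1))
    if ims==1: P=r.x; r2=least_squares(f,[*r.x,0]);print("z free",r2.x)
# carrier: bed front corners & slab corners
names=["front-L(y+)","front-R","rear-R","rear-L","boardFR","boardRR","boardRL","boardFL"]
t=px("top",[(240,350),(233,200),(642,172),(655,320),(375,198),(541,188),(548,315),(383,328)])
s=px("side",[(225,165),(322,85),(655,245),(565,335),(420,133),(555,195),(475,265),(345,195)])
c,sn=np.cos(P[2]),np.sin(P[2])
for n,a,b in zip(names,t,s):
    X,e=tri(a,b); d=X-[P[0],P[1],0]; print(n,X.round(4),"cradle",(1000*np.array([c*d[0]+sn*d[1],-sn*d[0]+c*d[1],d[2]])).round(1),e.round(1))
E
```

```text
both [ 0.56034807 -0.04641517  1.66580456] 95.44357054822717 [-0.2 -0.1 -0.  -0.8  0.7 -0.4  0.9  0.1 -1.1 -0.5 -0.8 -0.1  0.4  0.1
 -0.1 -0.1]
z free [ 5.60850681e-01 -4.59980894e-02  1.66608874e+00 -1.45875583e-03]
top [ 0.55946271 -0.04543526  1.66901942] 95.62776854605359 [-0.5  0.4 -0.4 -0.3  0.3 -0.3  0.6  0.2 -0.  -0.  -0.  -0.  -0.   0.
 -0.  -0. ]
side [ 0.56098982 -0.04717989  1.66193066] 95.22161282840172 [-0.  -0.   0.  -0.   0.  -0.   0.   0.  -0.7 -0.6 -0.3 -0.1  0.8  0.3
  0.1  0. ]
front-L(y+) [0.5262 0.0125 0.0352] cradle [61.9 28.4 35.2] [ 0.2 -0.3 -0.3  0. ]
front-R [0.5837 0.0169 0.0417] cradle [ 60.8 -29.3  41.7] [ 0.1 -0.2 -0.2  0. ]
rear-R [ 0.5999 -0.1429  0.0423] cradle [-99.9 -30.2  42.3] [ 0.7 -0.7 -0.8  0.1]
rear-L [ 0.5432 -0.1494  0.0379] cradle [-100.9   26.9   37.9] [ 0.7 -0.8 -0.9  0.1]
boardFR [ 0.5849 -0.0379  0.0463] cradle [  6.2 -25.3  46.3] [ 0.  -0.1 -0.1  0. ]
boardRR [ 0.5908 -0.1024  0.0485] cradle [-58.7 -25.   48.5] [ 0.3 -0.3 -0.3  0. ]
boardRL [ 0.5424 -0.1065  0.0456] cradle [-58.2  23.5  45.6] [ 0.4 -0.5 -0.5  0.1]
boardFL [ 0.5364 -0.0435  0.046 ] cradle [ 5.2 23.6 46. ] [ 0.6 -0.7 -0.7  0.1]
```

Run:
```python
from h import *
from plant import robot
from scipy.spatial.transform import Rotation as Ro
o=robot.get_obs(); R=Ro.from_euler('xyz',o["orientation"]).as_matrix(); print(R.round(3))
P=[0.5603,-0.0463,np.radians(95.5)]
c,s=np.cos(P[2]),np.sin(P[2])
print("xdir",c,s)
for x in(-80.5,-79,-29,-62,0): print(x,[P[0]+c*x/1e3,P[1]+s*x/1e3])
y=np.array([-s,c,0])
for sg in(1,-1):
    Rt=np.c_[[0,0,-1],sg*y,np.cross([0,0,-1],sg*y)]
    print(sg,np.degrees(Ro.from_matrix(Rt@R.T).as_rotvec()))
```

```text
[[-0.     0.294  0.956]
 [-0.001  0.956 -0.294]
 [-1.    -0.001 -0.   ]]
xdir -0.09584575252022395 0.9953961983671789
-80.5 [np.float64(0.568015583077878), np.float64(-0.1264293939685579)]
-79 [np.float64(0.5678718144490977), np.float64(-0.12493629967100711)]
-29 [np.float64(0.5630795268230865), np.float64(-0.07516648975264818)]
-62 [np.float64(0.566242436656254), np.float64(-0.10801456429876509)]
0 [np.float64(0.5603), np.float64(-0.0463)]
1 [5.50920188e-02 4.06964377e-02 1.12617382e+02]
-1 [ 3.65232739e-02 -4.94426786e-02 -6.73826009e+01]
```

Call:
{"op": "step_arm", "data": {
  "targets": [
    [[0, 0, -2.8], [1.5, -3.3, 0], 255],
    [[0, 0, -2.8], [1.5, -3.3, 0], 255],
    [[0, 0, -2.8], [1.5, -3.3, 0], 255],
    [[0, 0, -2.8], [1.5, -3.3, 0], 255],
    [[0, 0, -2.8], [1.5, -3.3, 0], 255],
    [[0, 0, -2.8], [1.5, -3.3, 0], 255],
    [[0, 0, -2.8], [1.5, -3.3, 0], 255],
    [[0, 0, -2.8], [1.5, -3.3, 0], 255],
    [[0, 0, -2.8], [1.5, -3.3, 0], 255],
    [[0, 0, -2.8], [1.5, -3.3, 0], 255]
  ],
  "squeeze": 40
}}

```text
time: 0.93
eef_pos: [0.3562, 0.3373, 0.2138]
orientation: [-1.576, 1.571, -2.365]
force: [0.4, 0.0, 0.3]
grip_width: 0.0273
```

Call:
{"op": "step_arm", "data": {
  "targets": [
    [[0, 0, -2.8], [1.5, -3.3, 0], 255],
    [[0, 0, -2.8], [1.5, -3.3, 0], 255],
    [[0, 0, -2.8], [1.5, -3.3, 0], 255],
    [[0, 0, -2.8], [1.5, -3.3, 0], 255],
    [[0, 0, -2.8], [1.5, -3.3, 0], 255],
    [[0, 0, -2.8], [1.5, -3.3, 0], 255],
    [[0, 0, -2.8], [1.5, -3.3, 0], 255],
    [[0, 0, -2.8], [1.5, -3.3, 0], 255],
    [[0, 0, -2.8], [1.5, -3.3, 0], 255],
    [[0, 0, -2.8], [1.5, -3.3, 0], 255]
  ]
}}

```text
time: 1.77
eef_pos: [0.5063, 0.0071, 0.2139]
orientation: [-2.819, 1.571, 2.185]
force: [1.4, 0.8, 0.4]
grip_width: 0.0004
```

Call:
{"op": "step_arm", "data": {
  "targets": [
    [[0, 0, -2.8], [1.5, -3.3, -2], 255],
    [[0, 0, -2.8], [1.5, -3.3, -3], 255],
    [[0, 0, -2.8], [1.5, -3.3, -2], 255],
    [[0, 0, -2.9], [1.5, -3.4, -1.5], 255],
    [[0, 0, 0], [0, 0, 0], 255],
    [[0, 0, 0], [0, 0, 0], 255]
  ]
}}

```text
time: 2.27
eef_pos: [0.564, -0.1215, 0.1311]
orientation: [-1.919, 1.569, 2.889]
force: [0.8, 0.0, 1.0]
grip_width: 0.0002
```

```bash
cat > look.py <<'E'
import sys,cv2,numpy as np
from plant import robot
from scipy.spatial.transform import Rotation as Ro
tag=sys.argv[1]
o=robot.get_obs(); p=np.array(o["eef_pos"])
R=Ro.from_euler('xyz',o["orientation"]).as_matrix()
c,s=np.cos(np.radians(95.5)),np.sin(np.radians(95.5)); d=p-[.5603,-.0463,0]
print("t",o["time"],"tcp",p.round(4),"cradle mm",(1e3*np.array([c*d[0]+s*d[1],-s*d[0]+c*d[1],d[2]])).round(1),"F",np.array(o["force"]).round(1),"w",o["grip_width"])
print("toolx",R[:,0].round(4),"tooly yaw",np.degrees(np.arctan2(R[1,1],R[0,1])).round(2))
for n,(a,b,s) in {"top":(230,160,7.5),"side":(205,180,6.6)}.items():
    im=robot.read_camera(n)["pixels"]; t=im[b:b+75,a:a+(105 if n=="top" else 120)]
    if n=="side": t=im[b-20:b+75,a:a+120]
    cv2.imwrite(f"pics/{tag}_{n}.png",cv2.resize(t,None,fx=s,fy=s if n=="top" else s*.95,interpolation=cv2.INTER_CUBIC) if n=="top" else cv2.resize(t,None,fx=6.2,fy=6.2,interpolation=cv2.INTER_CUBIC))
E
python3 look.py a
```

```text
t 2.2667 tcp [ 0.564  -0.1215  0.1311] cradle mm [-75.2   3.5 131.1] F [0.8 0.  1. ] w 0.0002465105918038082
toolx [-2.2e-03  6.0e-04 -1.0e+00] tooly yaw 5.45
```

View pics/a_top.png

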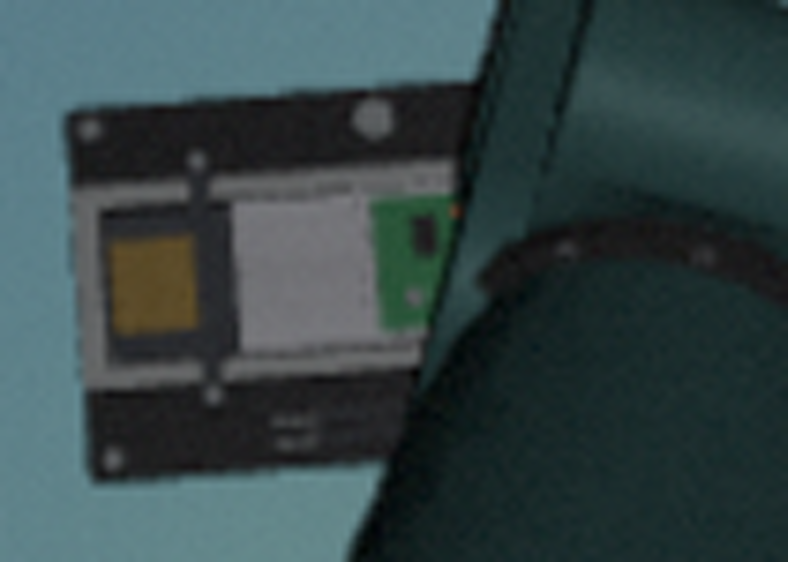

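View pics/a_side.png

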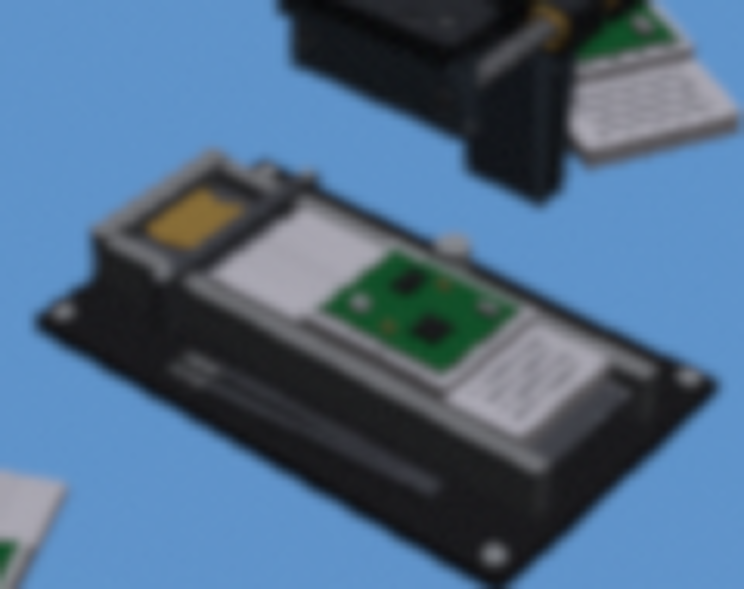

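Call:
{"op": "step_arm", "data": {
  "targets": [
    [[0, 0, 0], [0, 0, -2], 255],
    [[0, 0, 0], [0, 0, -2], 255],
    [[0, 0, 0], [0, 0, -2], 255],
    [[0, 0, 0], [0, 0, 0], 255],
    [[0, 0, 0], [0, 0, 0], 255],
    [[0, 0, 0], [0, 0, 0], 255]
  ]
}}

```text
time: 2.87
eef_pos: [0.5649, -0.1197, 0.0738]
orientation: [1.245, 1.569, -0.227]
force: [0.8, -0.3, 1.1]
grip_width: 0.0003
```

```bash
python3 look.py b
```

```text
t 2.8667 tcp [ 0.5649 -0.1197  0.0738] cradle mm [-73.5   2.4  73.8] F [ 0.8 -0.3  1.1] w 0.0003033972117659243
toolx [ 1.3e-03 -3.0e-04 -1.0e+00] tooly yaw 5.64
```

View pics/b_side.png

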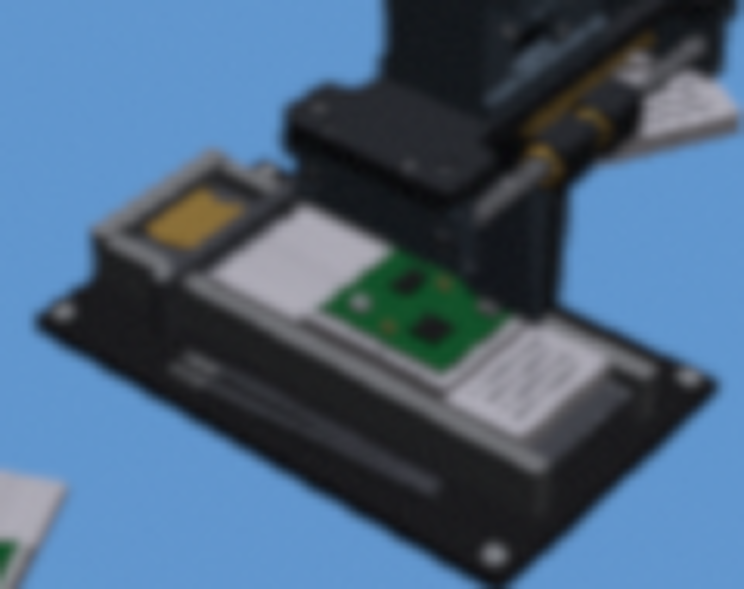

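```bash
cat > ov.py <<'E'
import sys
from h import *
from plant import robot
from scipy.spatial.transform import Rotation as Ro
o=robot.get_obs(); p=np.array(o["eef_pos"]); R=Ro.from_euler('xyz',o["orientation"]).as_matrix()
im=robot.read_camera("side")["pixels"]; a,b,s=205,120,6.2
im=cv2.resize(im[b:b+95+40,a:a+129],None,fx=4.4,fy=4.4,interpolation=cv2.INTER_CUBIC); s=4.4
def box(x0,x1,hy,hz,col):
    C=np.array([[x,y,z] for x in(x0,x1) for y in(-hy,hy) for z in(-hz,hz)])
    q=(proj("side",p+C@R.T)-[a,b]+.5)*s
    for i in range(8):
        for j in(1,2,4):
            if i<i^j: cv2.line(im,tuple(q[i].astype(int).tolist()),tuple(q[i^j].astype(int).tolist()),col,1)
box(-.079,0,.0135,.016,(0,0,255)); 
for k,(hy,hz,c) in enumerate(((.089,.038,(0,255,255)),)): box(-.13,-.079,hy,hz,c)
cv2.imwrite(sys.argv[1],im)
E
python3 ov.py pics/ov.png
```

```text
(no output)
```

View pics/ov.png

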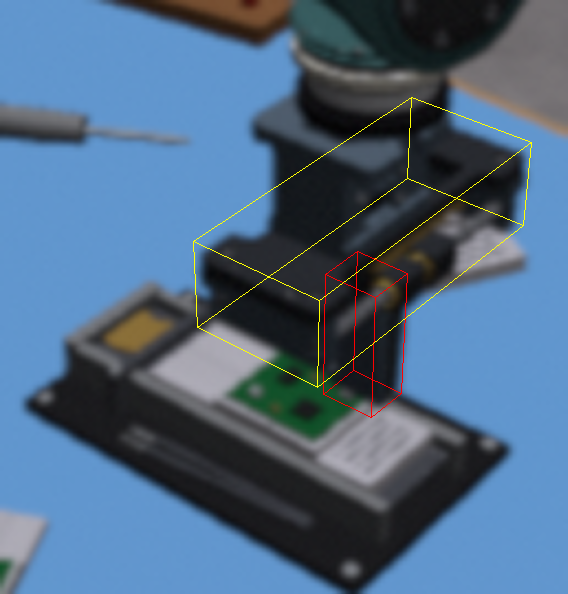

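Call:
{"op": "step_arm", "data": {
  "targets": [
    [[0, 0, -0.1], [0.3, -0.7, 0], 255],
    [[0, 0, 0], [0, 0, -1.5], 255],
    [[0, 0, 0], [0, 0, -1], 255],
    [[0, 0, 0], [0, 0, 0], 255],
    [[0, 0, 0], [0, 0, 0], 255]
  ]
}}

```text
time: 3.43
eef_pos: [0.567, -0.1273, 0.047]
orientation: [-1.918, 1.569, 2.89]
force: [0.5, -0.2, -0.3]
grip_width: 0.0005
```

```bash
python3 look.py c; python3 ov.py pics/ov2.png
```

```text
t 3.4333 tcp [ 0.567  -0.1273  0.047 ] cradle mm [-81.3   1.1  47. ] F [ 0.5 -0.2 -0.3] w 0.0005239232224283254
toolx [-1.3e-03  3.0e-04 -1.0e+00] tooly yaw 5.47
```

View pics/ov2.png

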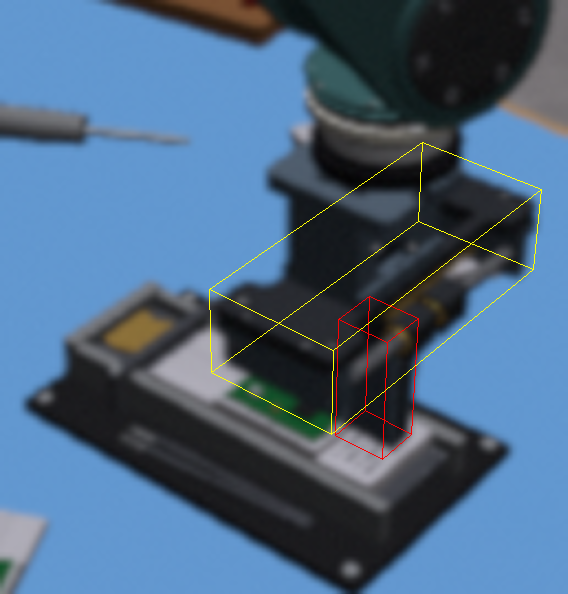

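View pics/c_side.png

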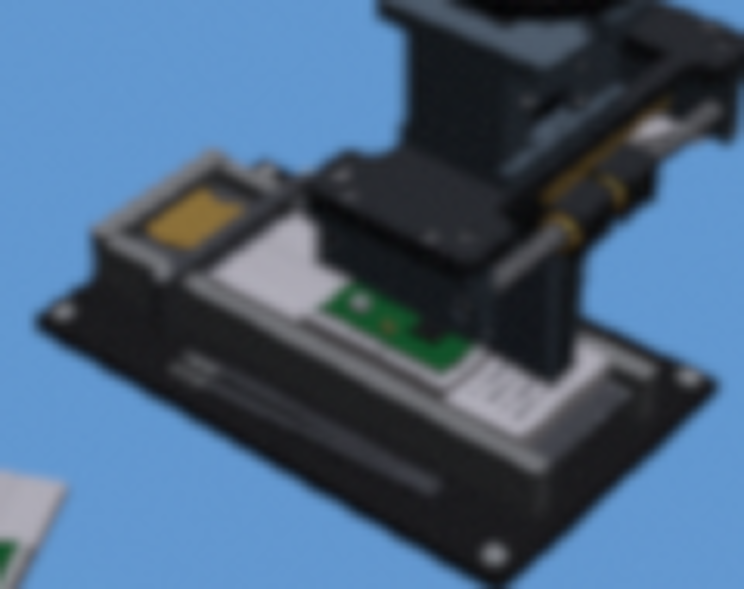

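Call:
{"op": "step_arm", "data": {
  "targets": [
    [[0, 0, 0], [0.1, 0, -0.4], 255],
    [[0, 0, 0], [0, 0, -0.4], 255],
    [[0, 0, 0], [0, 0, -0.2], 255],
    [[0, 0, 0], [0, 0, 0], 255],
    [[0, 0, 0], [0, 0, 0], 255]
  ]
}}

```text
time: 4.0
eef_pos: [0.5682, -0.1272, 0.0372]
orientation: [-1.914, 1.57, 2.894]
force: [-0.4, -0.3, 0.1]
grip_width: 0.0003
```

```bash
python3 look.py d
```

```text
t 4.0 tcp [ 0.5682 -0.1272  0.0372] cradle mm [-81.3  -0.1  37.2] F [-0.4 -0.3  0.1] w 0.00032497755295388017
toolx [-4.e-04  1.e-04 -1.e+00] tooly yaw 5.48
```

View pics/d_side.png

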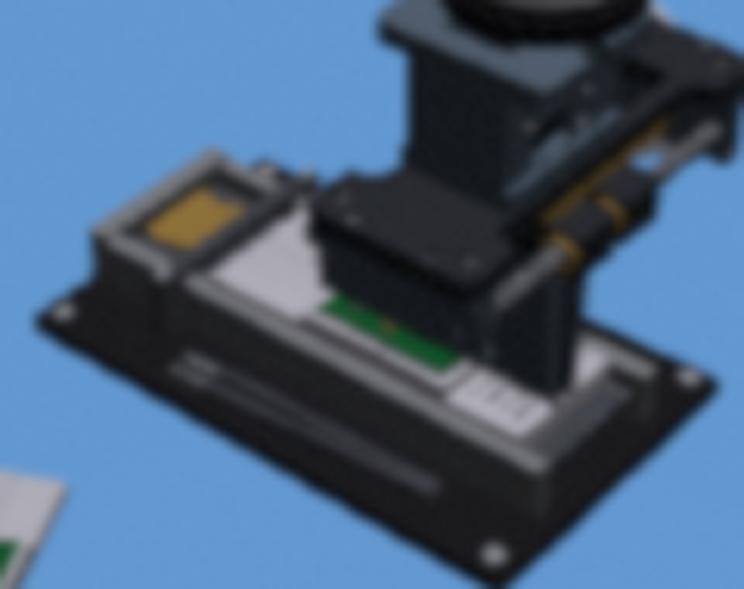

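Call:
{"op": "step_arm", "data": {
  "targets": [
    [[0, 0, 0], [0, 0, -0.2], 255],
    [[0, 0, 0], [0, 0, -0.2], 255],
    [[0, 0, 0], [0, 0, 0], 255]
  ]
}}

```text
time: 4.35
eef_pos: [0.5686, -0.1273, 0.0334]
orientation: [1.22, 1.57, -0.255]
force: [-0.4, 0.3, 7.0]
grip_width: 0.0004
```

Call:
{"op": "step_arm", "data": {
  "targets": [
    [[0, 0, 0], [0, 0, -0.2], 255],
    [[0, 0, 0], [0, 0, -0.2], 255],
    [[0, 0, 0], [0, 0, 0], 255]
  ]
}}

```text
time: 4.6
eef_pos: [0.5688, -0.1273, 0.0295]
orientation: [1.225, 1.57, -0.25]
force: [-1.5, 1.1, 8.3]
grip_width: 0.0005
```

Call:
{"op": "step_arm", "data": {
  "targets": [
    [[0, 0, 0], [0, 0, -0.15], 255],
    [[0, 0, 0], [0, 0, -0.05], 255],
    [[0, 0, 0], [0, 0, 0], 255]
  ]
}}

```text
time: 4.85
eef_pos: [0.5689, -0.1274, 0.0281]
orientation: [1.244, 1.57, -0.232]
force: [-4.1, 0.7, 14.2]
grip_width: 0.0006
```

Call:
{"op": "step_arm", "data": {
  "targets": [
    [[0, 0, 0], [0, 0, -0.1], 255],
    [[0, 0, 0], [0, 0, 0], 255]
  ]
}}

```text
time: 5.02
eef_pos: [0.5696, -0.1275, 0.0279]
orientation: [1.241, 1.569, -0.234]
force: [-4.0, 1.8, 24.2]
grip_width: 0.0005
```

Call:
{"op": "step_arm", "data": {
  "targets": [
    [[0, 0, 0], [-0.02, 0.2, -0.05], 255],
    [[0, 0, 0], [-0.02, 0.2, 0], 255],
    [[0, 0, 0], [-0.02, 0.2, 0], 255],
    [[0, 0, 0], [0, 0, 0], 255]
  ]
}}

```text
time: 5.35
eef_pos: [0.5698, -0.1221, 0.0279]
orientation: [1.075, 1.567, -0.4]
force: [-4.4, -4.4, 27.0]
grip_width: 0.0006
```

```bash
python3 look.py e
```

```text
t 5.35 tcp [ 0.5698 -0.1221  0.0279] cradle mm [-76.4  -2.2  27.9] F [-4.4 -4.4 27. ] w 0.0006161845054024542
toolx [ 0.0037 -0.0016 -1.    ] tooly yaw 5.49
```

View pics/e_side.png

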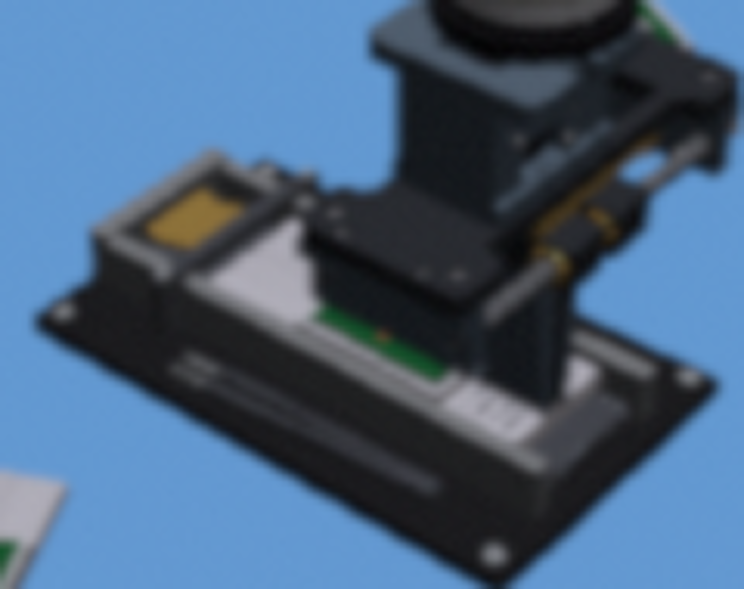

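Call:
{"op": "step_arm", "data": {
  "targets": [
    [[0, 0, 0], [-0.07, 0.2, 0], 255],
    [[0, 0, 0], [-0.07, 0.2, 0], 255],
    [[0, 0, 0], [-0.07, 0.2, -0.05], 255],
    [[0, 0, 0], [-0.02, 0.2, 0], 255],
    [[0, 0, 0], [0, 0, 0], 255]
  ]
}}

```text
time: 5.87
eef_pos: [0.5688, -0.1142, 0.0279]
orientation: [1.173, 1.564, -0.302]
force: [2.0, -3.6, 28.0]
grip_width: 0.0004
```

Call:
{"op": "step_arm", "data": {
  "targets": [
    [[0, 0, 0], [-0.03, 0.2, 0], 255],
    [[0, 0, 0], [-0.03, 0.2, 0], 255],
    [[0, 0, 0], [-0.03, 0.2, 0], 255],
    [[0, 0, 0], [-0.02, 0.2, 0], 255],
    [[0, 0, 0], [0, 0, 0], 255]
  ]
}}

```text
time: 6.28
eef_pos: [0.5678, -0.1062, 0.028]
orientation: [1.188, 1.564, -0.287]
force: [0.6, -3.4, 28.1]
grip_width: 0.0008
```

```bash
python3 look.py f
```

```text
t 6.2833 tcp [ 0.5678 -0.1062  0.028 ] cradle mm [-60.4  -1.7  28. ] F [ 0.6 -3.4 28.1] w 0.0008027237175144596
toolx [ 0.0065 -0.0019 -1.    ] tooly yaw 5.49
```

View pics/f_side.png

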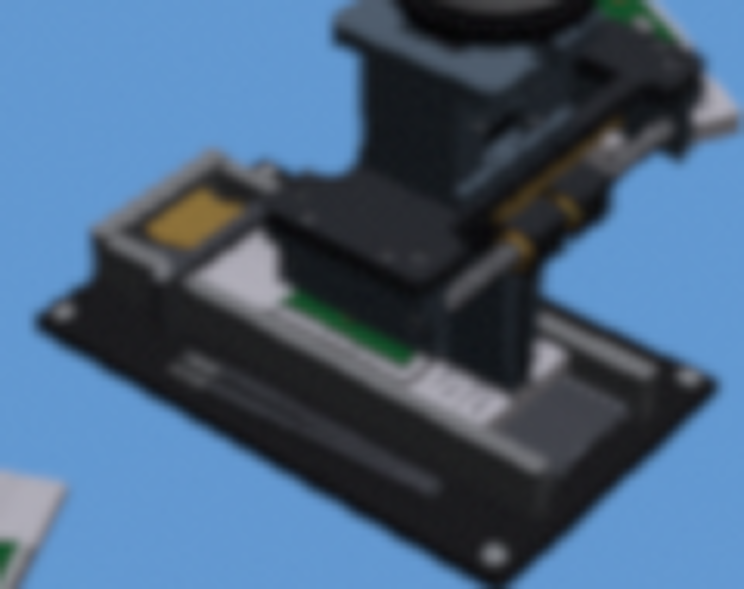

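View pics/f_top.png

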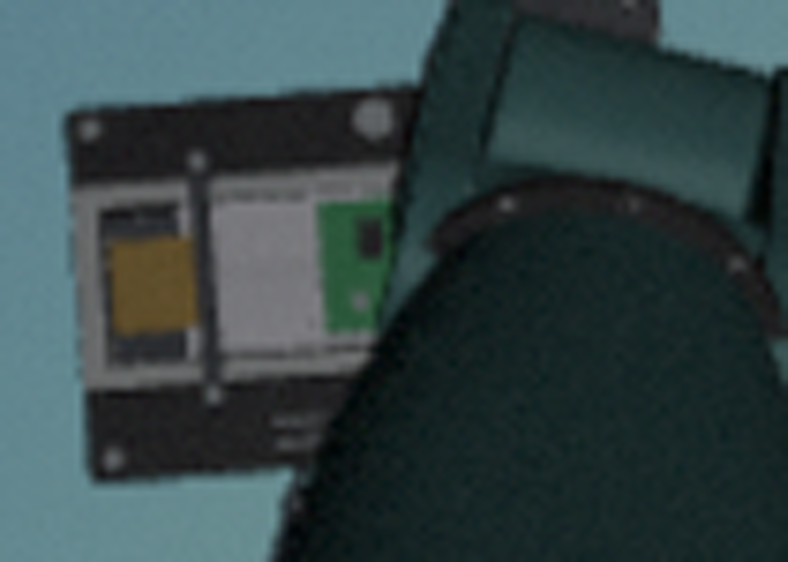

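Call:
{"op": "step_arm", "data": {
  "targets": [
    [[0, 0, 0], [-0.05, 0.2, -0.03], 255],
    [[0, 0, 0], [-0.03, 0.2, 0], 255],
    [[0, 0, 0], [-0.03, 0.2, 0], 255],
    [[0, 0, 0], [-0.02, 0.2, 0], 255],
    [[0, 0, 0], [0, 0, 0], 255]
  ]
}}

```text
time: 6.8
eef_pos: [0.5669, -0.0983, 0.0279]
orientation: [1.197, 1.563, -0.278]
force: [1.2, -4.8, 32.6]
grip_width: 0.0001
```

Call:
{"op": "step_arm", "data": {
  "targets": [
    [[0, 0, 0], [-0.02, 0.2, -0.03], 255],
    [[0, 0, 0], [-0.02, 0.2, 0], 255],
    [[0, 0, 0], [-0.02, 0.2, 0], 255],
    [[0, 0, 0], [0, 0, 0], 255]
  ]
}}

```text
time: 7.13
eef_pos: [0.5668, -0.0928, 0.028]
orientation: [1.154, 1.562, -0.321]
force: [0.9, -10.2, 36.4]
grip_width: 0.0003
```

Call:
{"op": "step_arm", "data": {
  "targets": [
    [[0, 0, 0], [-0.02, 0.2, 0], 255],
    [[0, 0, 0], [-0.02, 0.2, 0], 255],
    [[0, 0, 0], [-0.02, 0.2, 0], 255],
    [[0, 0, 0], [0, 0, 0], 255]
  ]
}}

```text
time: 7.47
eef_pos: [0.5663, -0.0869, 0.0281]
orientation: [1.155, 1.562, -0.32]
force: [0.6, -12.2, 36.9]
grip_width: 0.0005
```

```bash
python3 look.py g
```

```text
t 7.4667 tcp [ 0.5663 -0.0869  0.0281] cradle mm [-41.   -2.1  28.1] F [  0.6 -12.2  36.9] w 0.0005196839053780442
toolx [ 0.0083 -0.0027 -1.    ] tooly yaw 5.5
```

View pics/g_top.png

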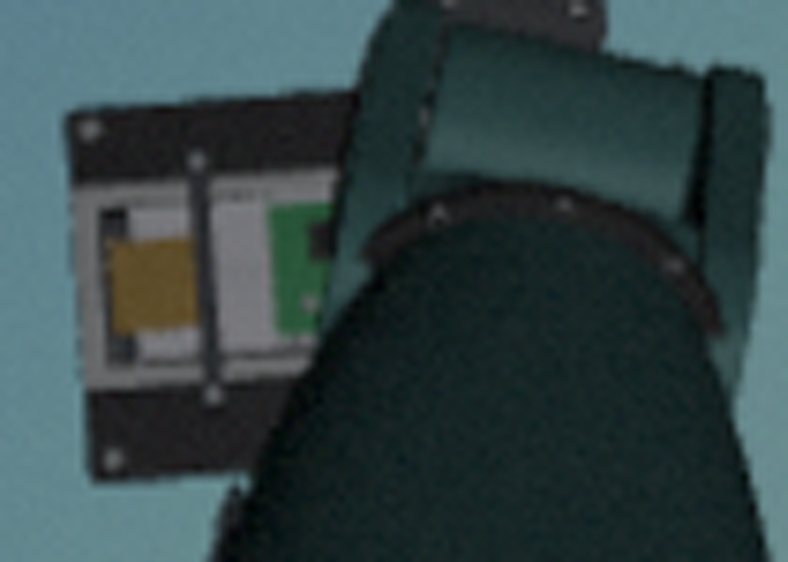

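View pics/g_side.png

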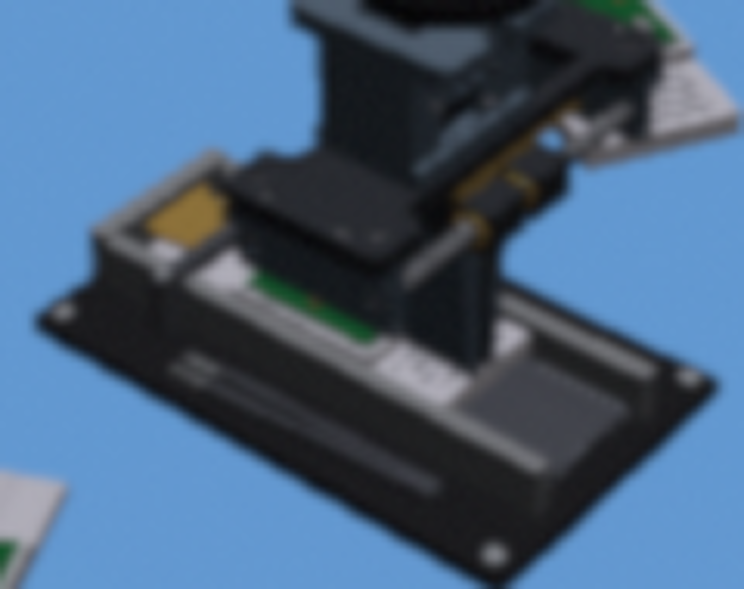

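Call:
{"op": "step_arm", "data": {
  "targets": [
    [[0, 0, 0], [-0.02, 0.2, 0], 255],
    [[0, 0, 0], [-0.02, 0.2, 0], 255],
    [[0, 0, 0], [-0.02, 0.2, 0], 255],
    [[0, 0, 0], [0, 0, 0], 255]
  ]
}}

```text
time: 7.9
eef_pos: [0.5658, -0.081, 0.0281]
orientation: [1.165, 1.562, -0.31]
force: [1.4, -12.6, 36.6]
grip_width: 0.0008
```

Call:
{"op": "step_arm", "data": {
  "targets": [
    [[0, 0, 0], [-0.02, 0.2, 0], 255],
    [[0, 0, 0], [-0.01, 0.1, 0], 255],
    [[0, 0, 0], [0, 0, 0], 255]
  ]
}}

```text
time: 8.15
eef_pos: [0.5655, -0.0778, 0.0281]
orientation: [1.184, 1.562, -0.291]
force: [1.6, -11.1, 36.2]
grip_width: 0.0003
```

```bash
python3 look.py i
```

```text
t 8.15 tcp [ 0.5655 -0.0778  0.0281] cradle mm [-31.9  -2.2  28.1] F [  1.6 -11.1  36.2] w 0.0002762120368800829
toolx [ 0.0086 -0.0026 -1.    ] tooly yaw 5.51
```

View pics/i_top.png

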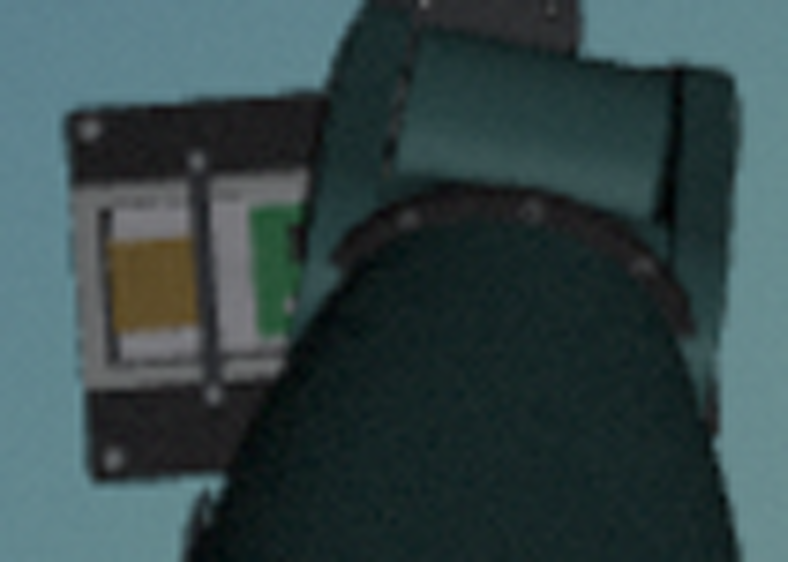

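A thin dark gap (~2 mm) remains at the stop (crop column 105–112). I'll push on in 1 mm rows.

Call:
{"op": "step_arm", "data": {
  "targets": [
    [[0, 0, 0], [-0.01, 0.1, 0], 255],
    [[0, 0, 0], [-0.01, 0.1, 0], 255],
    [[0, 0, 0], [0, 0, 0], 255]
  ]
}}

```text
time: 8.5
eef_pos: [0.5653, -0.0759, 0.0281]
orientation: [1.187, 1.562, -0.287]
force: [-0.0, -11.2, 37.0]
grip_width: 0.0005
```

Call:
{"op": "step_arm", "data": {
  "targets": [
    [[0, 0, 0], [-0.01, 0.1, 0], 255],
    [[0, 0, 0], [-0.01, 0.1, 0], 255],
    [[0, 0, 0], [0, 0, 0], 255]
  ]
}}

```text
time: 8.75
eef_pos: [0.5652, -0.0738, 0.0281]
orientation: [1.189, 1.562, -0.285]
force: [1.0, -11.2, 37.1]
grip_width: 0.0008
```

```bash
python3 look.py j
```

```text
t 8.75 tcp [ 0.5652 -0.0738  0.0281] cradle mm [-27.9  -2.2  28.1] F [  1.  -11.2  37.1] w 0.000806887950031517
toolx [ 0.0086 -0.0025 -1.    ] tooly yaw 5.51
```

View pics/j_top.png

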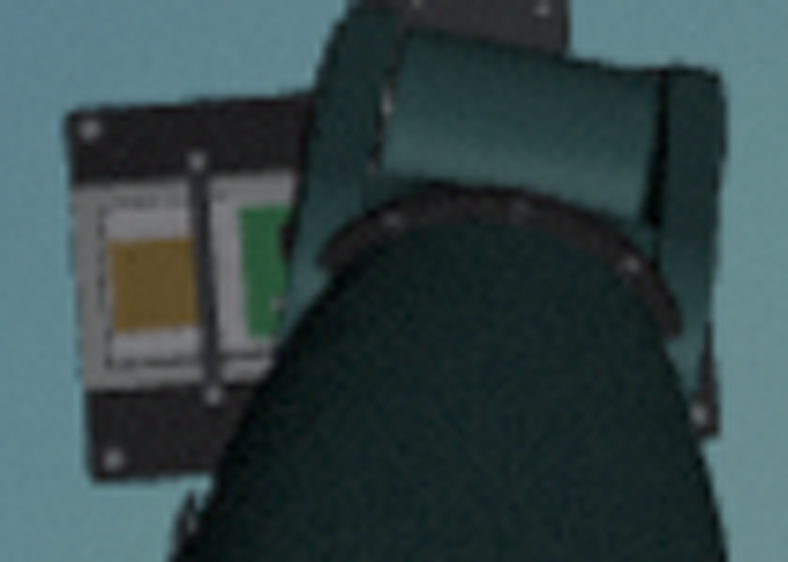

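Nearly closed, but no force rise yet. I'll continue until it shows.

Call:
{"op": "step_arm", "data": {
  "targets": [
    [[0, 0, 0], [-0.01, 0.1, 0], 255],
    [[0, 0, 0], [0, 0.05, 0], 255],
    [[0, 0, 0], [0, 0, 0], 255]
  ]
}}

```text
time: 9.1
eef_pos: [0.5651, -0.073, 0.0281]
orientation: [1.099, 1.561, -0.375]
force: [0.1, -20.7, 36.6]
grip_width: 0.0004
```

Call:
{"op": "step_arm", "data": {
  "targets": [
    [[0, 0, 0], [-0.01, 0.1, 0], 255],
    [[0, 0, 0], [0, 0, 0], 255]
  ]
}}

```text
time: 9.27
eef_pos: [0.5651, -0.0729, 0.0281]
orientation: [1.011, 1.561, -0.462]
force: [0.5, -31.3, 34.1]
grip_width: 0.0005
```

Call:
{"op": "step_arm", "data": {
  "targets": [
    [[0, 0, 0], [0.01, -0.1, 0], 255],
    [[0, 0, 0], [0.01, -0.1, 0], 255],
    [[0, 0, 0], [0, 0, 0], 255]
  ]
}}

```text
time: 9.52
eef_pos: [0.5651, -0.0731, 0.0281]
orientation: [1.252, 1.562, -0.224]
force: [0.8, -7.4, 37.5]
grip_width: 0.0006
```

Call:
{"op": "step_arm", "data": {
  "targets": [
    [[0, 0, 0], [0, 0, 0.2], 255],
    [[0, 0, 0], [0, 0, 0.2], 255],
    [[0, 0, 0], [0, 0, 0.2], 255],
    [[0, 0, 0], [0, 0, 0.2], 255],
    [[0, 0, 0], [0, 0, 0], 255]
  ]
}}

```text
time: 9.93
eef_pos: [0.5623, -0.0732, 0.0336]
orientation: [0.972, 1.566, -0.503]
force: [5.4, -16.0, -1.9]
grip_width: 0.0003
```

```bash
python3 look.py k
```

```text
t 9.9333 tcp [ 0.5623 -0.0732  0.0336] cradle mm [-27.    0.6  33.6] F [  5.4 -16.   -1.9] w 0.00031909022312900703
toolx [ 0.0038 -0.0021 -1.    ] tooly yaw 5.51
```

View pics/k_side.png

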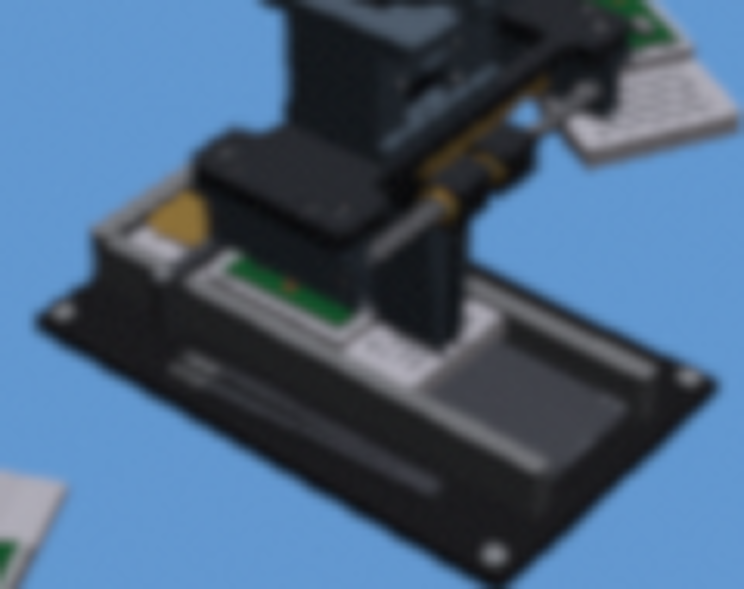

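View pics/k_top.png

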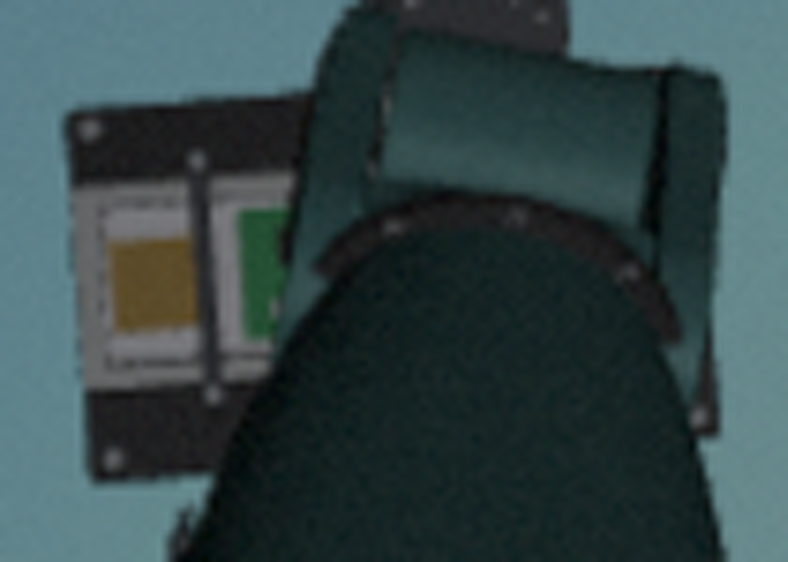

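Call:
{"op": "step_arm", "data": {
  "targets": [
    [[0, 0, 0], [0.01, -0.15, 0], 255],
    [[0, 0, 0], [0, -0.15, 0], 255],
    [[0, 0, 0], [0, 0, 0], 255]
  ]
}}

```text
time: 10.28
eef_pos: [0.5605, -0.0749, 0.0326]
orientation: [-2.021, 1.57, 2.786]
force: [-0.1, 1.3, 0.3]
grip_width: 0.0003
```

Call:
{"op": "step_arm", "data": {
  "targets": [
    [[0, 0, 0], [0, 0, 0.3], 255],
    [[0, 0, 0], [0, 0, 1], 255],
    [[0, 0, 0], [0, 0, 3], 255],
    [[0, 0, 0], [0, 0, 3], 255],
    [[0, 0, 0], [0, 0, 4], 255],
    [[0, 0, 0], [0, 0, 4], 255],
    [[0, 0, 0], [0, 0, 0], 255]
  ]
}}

```text
time: 10.87
eef_pos: [0.5642, -0.0751, 0.194]
orientation: [1.31, 1.561, -0.165]
force: [1.9, -1.5, 1.7]
grip_width: 0.0005
```

Call:
{"op": "step_arm", "data": {
  "targets": [
    [[0, 0, 0], [0, -3, 2], 255],
    [[0, 0, 0], [0, -4, 0], 255],
    [[0, 0, 0], [0, -4, 0], 255],
    [[0, 0, 0], [0, -4, 0], 255],
    [[0, 0, 0], [0, -4, 0], 255],
    [[0, 0, 0], [0, -4, 0], 255],
    [[0, 0, 0], [0, -4, 0], 255],
    [[0, 0, 0], [0, -4, 0], 255],
    [[0, 0, 0], [0, 0, 0], 255],
    [[0, 0, 0], [0, 0, 0], 255]
  ]
}}

```text
time: 11.7
eef_pos: [0.5603, -0.3863, 0.2062]
orientation: [1.083, 1.57, -0.394]
force: [0.8, 0.7, 0.4]
grip_width: 0.0005
```

```bash
python3 look.py l
```

```text
t 11.7 tcp [ 0.5603 -0.3863  0.2062] cradle mm [-338.4   32.6  206.2] F [0.8 0.7 0.4] w 0.00047300611254299976
toolx [ 3.e-04 -1.e-04 -1.e+00] tooly yaw 5.35
```

View pics/l_side.png

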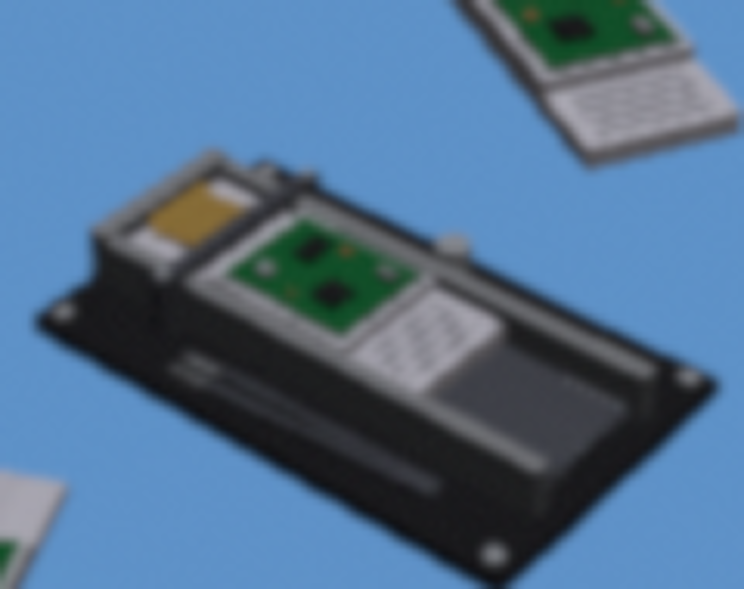

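View pics/l_top.png

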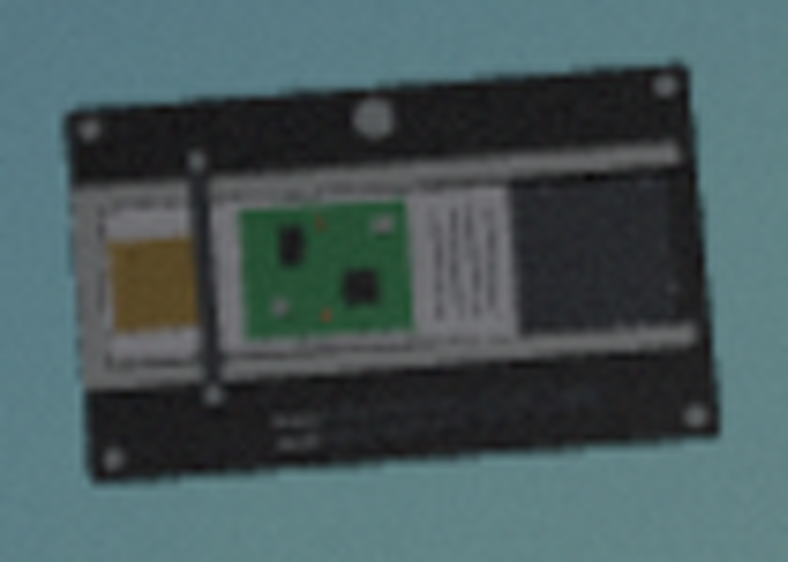

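Run:
```python
from h import *
t=px("top",[(510,184),(519,333),(242,210),(248,338),(404,200),(412,328)])
crop["side"]=(205,160,6.2)
s=px("side",[(505,325),(418,392),(302,218),(228,270),(430,280),(342,333)])
c,sn=np.cos(np.radians(95.5)),np.sin(np.radians(95.5))
for a,b in zip(t,s):
    X,e=tri(a,b); d=X-[.5603,-.0463,0]; print((1000*np.array([c*d[0]+sn*d[1],-sn*d[0]+c*d[1],d[2]])).round(1),e.round(1))
# stop face and front edge columns expected in top crop at z=31.5
def crp(n,P): a,b,k=crop[n]; return ((proj(n,P)-[a,b]+.5)*k-.5).round(0)
for x,z in((-47,31.5),(113,31.5),(113,36),(113,26)):
    print(x,z,crp("top",[.5603+c*x/1e3,-.0463+sn*x/1e3,z/1e3]))
im=cv2.imread("pics/l_top.png"); g=im[:,:,1].astype(int)
for r in (212,222,345,350): print(r,g[r,84:134:3])
```

```text
[-48.1 -29.4  30.9] [ 0.2 -0.2 -0.3  0. ]
[-47.8  28.4  33.2] [ 0.5 -0.6 -0.6  0.1]
[ 57.6 -25.6  37.8] [ 0.1 -0.1 -0.1  0. ]
[57.6 23.4 39. ] [ 0.5 -0.6 -0.6  0.1]
[ -8.  -27.4  35.1] [ 0.8 -0.9 -1.1  0.1]
[-5.8 24.4 38.8] [ 0.4 -0.4 -0.5  0.1]
-47 31.5 [[515. 257.]]
113 31.5 [[106. 286.]]
113 36 [[106. 285.]]
113 26 [[107. 287.]]
212 [ 95  96  97  95  88  81  79  85  91  92  91  94  99 104 108 109 110]
222 [ 94  93  96  97  92  87  89  97 106 112 113 114 113 111 111 112 112]
345 [ 91  93  94  96  97  97  98  98 101 105 110 114 115 116 116 116 115]
350 [ 93  94  94  94  96  97  97  95  95 100 107 111 111 110 109 109 109]
```

```bash
python3 -c "
from plant import robot
print(robot.hand_in()); print(robot.get_obs()['time'])"
```

```text
the job is handed in; nothing more can be done
None
the job is handed in; nothing more can be done
```

I pressed the carrier down to the cradle floor with the shut fingertips and slid it about 52 mm under the bridge and leaf spring. I stopped when it hit the end stop, then let go and moved the arm clear. I handed in at about 12 s.

- **Pressing:** the floor bottomed out with the fingertips at 28 mm. I kept 24 to 37 N down throughout the slide, with 11 to 12 N of resistance under the leaf spring.
- **End stop:** forward motion stalled while the sideways force rose from 11 to 31 N, and the gap at the stop closed in the top picture.
- **After letting go:** in both pictures the carrier's rear edge is at cradle x of about −48 mm (fully home is −47, so within measuring error). Its pad is about 31 to 33 mm high, which fits being held down under the bridge and spring. The tweezers, standoff and the two look-alike carriers showed no movement in the last pictures, which covered only the cradle and its surroundings. I did not re-check the things farther out on the bench.
- **Disagreements:**
  - A faint dark line, under 1 mm, remains on one side of the stop in the top picture. I took it for shadow and perspective.
  - While lifting off, the fingertips still leaned on the step: about 16 N forward and 2 N of drag. I backed off 3 mm before the full lift, and the carrier did not move.

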